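# Calibrate the bench scale with the 500 g weight and the recessed button

### The job

Calibrate the bench scale: take the 500 g weight (the middle one of the three brass weights) out of its case and set it down upright, without dropping it, inside the ring at the middle of the pan, and let go of it. Then take the yellow-handled stylus from the tool block, reach it through the small black-rimmed port in the front deck of the scale and press the recessed calibration button fully down; finish while still holding the stylus and keeping the button fully down. Leave the other weights and tools and everything else on the bench where they are.

Things in the scene. Friction and masses are not known exactly. Their poses are not given: they have to be found in the camera images.
- weight_m: the middle one of three polished brass calibration weights, 500 g: a cylinder 40 mm across and 44 mm high, then a neck 14 mm across and 10 mm high, then a flat-topped knob 21 mm across and 18 mm high; 72 mm high in all. Origin: centre of its underside, z up its axis. At the start it stands upright in the middle pocket of the weight case with its lowest 14 mm inside the pocket (pocket 43 mm wide), underside 10 mm above the table.
- weight_m_center (a point): centre of the 500 g weight, on its axis half-way up (36 mm above its underside)
- weight_m_knob (a point): centre of the knob of the 500 g weight, on its axis 63 mm above its underside; the knob's sides are 9 mm below to 9 mm above this point, and the shoulder of the 40 mm cylinder is 19 mm below it
- weight_m_foot (a point): centre of the underside of the 500 g weight
- weight_case: open wooden case with black lining, 228 x 96 mm and 27 mm high (lining 24 mm), fixed; origin at the centre of its underside, x along the row of three pockets (200 g weight at x = -62 mm, 500 g at 0, 1 kg at +68 mm). It stands to the left or to the right of the scale
- weight_s_center (a point): centre (25 mm above its underside) of the small 200 g brass weight, 30 mm across, 51 mm high; stays in the case
- weight_l_center (a point): centre (43 mm above its underside) of the large 1 kg brass weight, 50 mm across, 86 mm high; stays in the case
- scale: white and grey bench scale, fixed, 300 mm deep (x) and 250 mm wide (y); origin at the centre of its footprint on the table, x from the front (keypad, towards the robot) to the back (pan). Stainless pan 170 x 220 mm at the back, its top 86 mm above the table; front left a sloped console with display and keys, its rear edge 96 mm above the table; front right a level white deck 115 x 80 mm, 70 mm above the table, with the calibration port and a small round bubble level
- pan_center (a point): centre of the pan, on its top face, in the middle of a dark ring 90 mm across that is marked on the pan
- cal_port (a point): centre of the mouth of the calibration port, a straight upright round hole 14 mm wide with a black rim in the level front-right deck of the scale (z up, out of the hole). The flat top of the orange calibration button, 11 mm across, lies 14 mm below the mouth; no gripper finger fits in
- cal_button (a joint): travel of the recessed calibration button: 0 when free, 0.005 m when fully down, straight downwards, against a spring (2 N to start, 7 N fully down) that lifts it again as soon as it is let go
- stylus: reset stylus standing upright, point down, in one of the three holes of the tool block (any of them): the slim yellow handle with aluminium bands. Origin: underside of its collar, on the axis; z up along the handle. From the origin upwards: aluminium collar 20 mm across and 4 mm high, then the handle 14 mm across up to 70 mm; downwards: a steel rod 5 mm across, 55 mm long, round-ended. About 50 g. At the start the collar rests on top of the block, 65 mm above the table
- stylus_grip (a point): middle of the stylus handle, on its axis, 36 mm above the underside of the collar; the tip is 91 mm below this point
- stylus_tip (a point): very tip of the stylus rod
- tool_block: light wooden tool block 190 x 60 mm, 65 mm high, fixed; origin at the centre of its underside, x along its row of three upright through holes 9 mm wide, at x = -64, 0 and +64 mm. It stands on the other side of the scale from the weight case
- driver_a_handle (a point): middle of the handle (26 mm across, 56 mm high) of a stubby blue screwdriver standing in another hole of the block; stays there
- driver_b_handle (a point): middle of the handle (26 mm across, 56 mm high) of a stubby black screwdriver standing in another hole of the block; stays there
- nut_bin_mid (a point): middle of a blue bin of nuts, 110 x 100 x 65 mm, behind and to the left; bystander
- gear_housing_mid (a point): middle of an aluminium gear housing, 110 mm across, 90 mm high, behind and to the right; bystander
- bearing_mid (a point): middle of a steel bearing ring lying flat, 52 mm across, 15 mm high, in front of the scale; bystander
- caliper_mid (a point): middle of a caliper lying flat, 190 mm long, at most 10 mm high, to the right; bystander
- mug_mid (a point): middle of a white mug, 80 mm across, 92 mm high, to the right; bystander
Things that resemble listed ones, but are neither listed nor needed, are in the scene too. What is shaped like the weight_m but turquoise is not meant.

How it is judged:
By the outcome, as a careful person would: the job done as asked, in the order asked, and still so for the second after the job is handed in, while the arm keeps its last pose, push and grip.
It also fails if it takes over 61 s, if anything falls off the work surface, if the arm or the gripper's body presses on something with over 40 N, if the wrist force passes 120 N, or if a joint passes its speed limit or range.

### The arm

A 6-joint arm with a two-finger parallel gripper is mounted at the origin on the work surface. World frame = base frame: x ahead of the robot, y to its left, z up, the work surface at z = 0. Lengths are in m, angles in degrees, forces in N, time in s.
With the tool pointing down it reaches from about 0.325 to 0.775 m from the base axis. Payload 9.3 kg.
Tool frame: the origin (TCP) lies midway between the tips of the shut fingers; the grasp point (between the pads) lies 19 mm behind it (manip.grasp_offset is the distance from the TCP to the grasp point, in m); y points along the fingers, x is the direction in which the jaws open and shut, and the axes are right-handed (so a half turn about y gives the same grasp; the last joint's range is limited). The gripper opens to 85 mm and grips with 20 to 120 N. Pads are 22 mm wide; open, the fingers measure 114 mm over their backs; the gripper's body (76 mm by 85 mm) begins 54 mm behind the grasp point. The pads swing forward as they close: fully open they stand 13 mm farther back than shut.
Start: joints at [-74.003, 14.817, 1.232, 76.415, 0, 81.257], TCP at [0.23, -0.5, 0.231] pointing down, gripper open.
Joint ranges: [-174.27, 174.27], [-52.1, 104.24], [-59.71, 78.15], [-110.17, 111.67], [-87.03, 83.33], [-180, 180]. Speed limits (degrees/s): [127.2, 127.2, 159.86, 180, 180, 180].

### API

Orientations are given as [roll, pitch, yaw] about the fixed x, y, z axes, in that order (R = Rz(yaw) Ry(pitch) Rx(roll)).
In Python, from rig import telemetry, vision, ticket, finder, manip gives the robot as it stands. The module is installed in compiled form; this text tells all that it offers.
- The arm moves only by the shell command python3 -m pendant 'ROWS'. ROWS is JSON, a list of rows, each a list of 7 numbers: the finger opening in mm, from 0 to 85.4, then the shift along the tool's x, y, z in mm, then the turn, a rotation vector about the tool's x, y, z in units of 6 degrees (1.0 is 6 degrees). A call has 1 to 5 rows; each row is the pose to reach, as a shift and turn from the pose commanded when the call began, along the tool's axes at that moment; what a row does not reach only later rows make up. A row lasts 1/8 s, in which the tool goes at most 62.5 mm and 10.7 degrees, less where a joint would pass 70% of its speed; a pose out of reach is approached as far as the arm can. A call with a gripper value outside its range is refused whole. The fingers move at their own pace and stop on an object; the grip force is fixed at half the most. Time passes only in rows, so rows that repeat a pose let the fingers close. It gives the time, the measured TCP pose, the force and the opening at its end, in the units of the state.
- telemetry.observe(): the state, without advancing time (a new reading comes with each control period).
- vision.read_camera(name): name is "side" or "top"; returns the picture (400x640x3 uint8, red, green, blue); there is no depth.
- vision.camera_info(name): a dict with "fx", "fy", "cx", "cy" (pixels), "k1" (the pictures are not rectified: a ray, as slopes to the right and down, at radius r is drawn at 1 + k1 r^2 times it, then the intrinsics apply), "R" (3x3) and "t" (3): a world point X has camera coordinates R X + t. Camera axes: x right, y down, z forward; pixel columns grow to the right and rows downward; lengths in m; the calibration is good to about 2 mm. A picture is of the moment at which its call begins. camera_info takes no time and is no camera call.
- ticket.sign_off(): hands the job in, once; it reports no verdict.
Trained networks look in the newest picture that a camera, given by its name, has taken for a name from the list of things; names that differ only in an ending like _2 or _b are one class to them, and where a whole thing is asked for, a point or a joint stands for the part that bears it (a point fixed in the world has none). Each returns a list of dicts, best first, with "conf" (0 to 1); they miss things now and then, are a little off and sometimes report something else, mostly with a low value. They report only what shows in the picture. A call takes as long as a camera call. They do not tell look-alikes from the thing itself.
- finder.recognise(camera, label): "position" ([x, y, z] in m, in the coordinates of the camera as it stood for that picture, good to about 4 mm: the middle of the surface that is visible of it).
The state is a dict: "clock": time; "q": joint angles; "dq": joint speeds; "joint_efforts": joint torques, N m; "tool_pos": TCP position; "ee_rot": TCP orientation; "force": force on the tool from outside, world axes, zero at the start; "wrist_torque": the same for the moment, N m; "opening": finger opening in m.
Only numpy, scipy, OpenCV 4.12 (cv2) and the standard library are available. Lean on these libraries where they do the work, as an engineer would, in place of code of your own. Each camera call takes 0.05 s, during which the arm holds its last target.

## Working session

There is one attempt and no reset: what is moved stays moved. The work goes in short steps, Python scripts to look and compute and a shell command to move; the robot and the scene stay as the last step left them, time stands still between calls to the robot, and variables do not carry over. Pictures are saved under pics/ and viewed, and the job is handed in when it is done.

```bash
ls; mkdir -p pics
python3 - <<'E'
from rig import telemetry, vision, manip
import cv2
print(telemetry.observe()); print(manip.grasp_offset)
for n in("side","top"):
    im=vision.read_camera(n); cv2.imwrite(f"pics/{n}0.png",im[:,:,::-1]); print(n,vision.camera_info(n))
E
```

```text
pics
{'clock': 0.0, 'q': array([-7.40007930e+01,  1.48506435e+01,  1.18823509e+00,  7.64142054e+01,
        3.75621416e-05,  8.12585952e+01]), 'dq': array([-0.00636587, -0.0313713 , -0.01533417,  0.09606686, -0.07439092,
       -0.04687056]), 'joint_efforts': array([-2.69335023e-04, -5.55638266e+01,  3.44532287e+01,  1.38530953e-02,
       -1.79072608e-04,  3.86143256e-06]), 'tool_pos': array([ 0.23011489, -0.49923552,  0.23065681]), 'ee_rot': array([-8.99883195e+01,  7.57182235e-02, -6.52593805e+01]), 'force': array([ 0.20665749, -0.64869582, -0.00385315]), 'wrist_torque': array([ 0.01481961, -0.02385827,  0.01657259]), 'opening': 0.08545421838521562}
0.0187
side {'fx': 403.1588049203737, 'fy': 403.1588049203737, 'cx': 326.871138218675, 'cy': 205.6244975358916, 'k1': -0.05563655139262217, 'R': array([[-0.82168295, -0.56973157, -0.01559025],
       [-0.4193632 ,  0.62288908, -0.66041177],
       [ 0.38596843, -0.53611112, -0.75074179]]), 't': array([0.43033972, 0.3150619 , 1.12405421])}
top {'fx': 502.17330632826435, 'fy': 502.17330632826435, 'cx': 319.8749647469542, 'cy': 200.53175223885384, 'k1': -0.14712977172362565, 'R': array([[-6.44960164e-03, -9.99979186e-01, -1.72091195e-04],
       [-9.90964970e-01,  6.41451743e-03, -1.33967466e-01],
       [ 1.33965782e-01, -6.93500443e-04, -9.90985716e-01]]), 't': array([-0.01255016,  0.5475344 ,  1.77032784])}
```

View pics/side0.png

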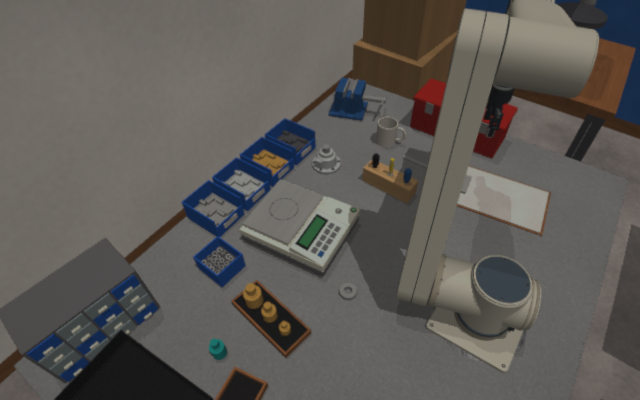

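View pics/top0.png

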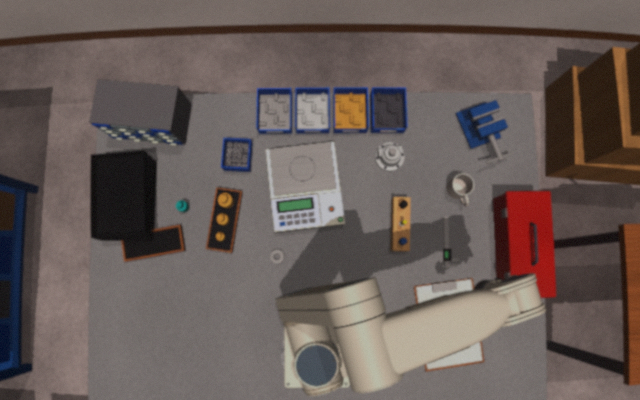

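The side view shows the weight case at about (270,315), the tool block at (390,180) with the yellow stylus in the middle hole, and the scale at (300,225). In the top view the case is at (224,220), the block at (401,222) and the port area near (331,209). I'll zoom in on these.

```bash
cat > h.py <<'E'
import numpy as np, cv2
from rig import telemetry, vision, finder, manip
def uv2ray(n,u,v):
    c=vision.camera_info(n); x=(u-c['cx'])/c['fx']; y=(v-c['cy'])/c['fy']
    s=np.array([x,y]); p=s.copy()
    for _ in range(30): p=s/(1+c['k1']*(p@p))
    R=np.array(c['R']);t=np.array(c['t'])
    return -R.T@t, R.T@np.array([p[0],p[1],1.])
def atz(n,u,v,z):
    o,d=uv2ray(n,u,v); return o+d*(z-o[2])/d[2]
def proj(n,X):
    c=vision.camera_info(n); p=np.array(c['R'])@np.array(X)+c['t']; s=p[:2]/p[2]; s=s*(1+c['k1']*(s@s))
    return np.array([c['fx']*s[0]+c['cx'],c['fy']*s[1]+c['cy']])
def tri(u1,u2):  # side, top
    a,d=uv2ray('side',*u1);b,e=uv2ray('top',*u2)
    s=np.linalg.lstsq(np.c_[d,-e],b-a,rcond=None)[0]
    p=a+d*s[0];q=b+e*s[1]; return (p+q)/2,np.linalg.norm(p-q)
def find(cam,l):
    c=vision.camera_info(cam);R=np.array(c['R'])
    return [(round(r['conf'],2),np.round(R.T@(np.array(r['position'])-c['t']),4)) for r in finder.recognise(cam,l)]
def crop(n,src,x,y,w,h,k,out):
    im=cv2.imread(src)[y:y+h,x:x+w]; cv2.imwrite(out,cv2.resize(im,None,fx=k,fy=k,interpolation=cv2.INTER_CUBIC))
E
python3 - <<'E'
from h import *
crop('top','pics/top0.png',200,130,220,130,3.6,'pics/topc.png')
crop('side','pics/side0.png',220,140,200,215,2.7,'pics/sidec.png')
for l in ['weight_m','weight_m_knob','weight_case','stylus','stylus_grip','cal_port','pan_center','scale','tool_block','cal_button']:
  for c in('side','top'): print(l,c,find(c,l)[:3])
E
```

```text
weight_m side [(0.85, array([0.5241, 0.4902, 0.044 ])), (0.68, array([0.4798, 0.3372, 0.0499])), (0.52, array([0.7235, 0.2948, 0.0322]))]
weight_m top [(0.47, array([0.5319, 0.4787, 0.0386]))]
weight_m_knob side [(0.6, array([0.5263, 0.4867, 0.0434])), (0.55, array([0.476 , 0.3396, 0.0489]))]
weight_m_knob top [(0.48, array([0.5262, 0.4778, 0.0446]))]
weight_case side [(0.61, array([0.4564, 0.3497, 0.0248]))]
weight_case top [(0.92, array([0.4658, 0.3278, 0.0268]))]
stylus side [(0.61, array([ 0.4609, -0.3001,  0.1036]))]
stylus top []
stylus_grip side [(0.64, array([0.4799, 0.3369, 0.0519])), (0.52, array([ 0.7056, -0.2543,  0.0363])), (0.42, array([ 0.4613, -0.2979,  0.1031]))]
stylus_grip top []
cal_port side [(0.93, array([0.576 , 0.0727, 0.0836])), (0.42, array([ 0.4622, -0.3019,  0.1052]))]
cal_port top [(0.65, array([ 0.369 , -0.4779,  0.0089]))]
pan_center side [(0.96, array([0.5771, 0.0682, 0.0846]))]
pan_center top [(0.64, array([0.5885, 0.0382, 0.0844]))]
scale side [(0.66, array([0.5816, 0.0729, 0.0831])), (0.45, array([ 0.4649, -0.3041,  0.1059]))]
scale top [(0.74, array([0.5927, 0.0371, 0.0852]))]
tool_block side [(0.77, array([ 0.454 , -0.2771,  0.0575]))]
tool_block top [(0.67, array([ 0.4525, -0.2935,  0.0646]))]
cal_button side []
cal_button top [(0.59, array([ 0.7069, -0.2703,  0.0453]))]
```

```bash
python3 -c "
import cv2
" ; ls pics
```

```text
side0.png
sidec.png
top0.png
topc.png
```

View pics/topc.png

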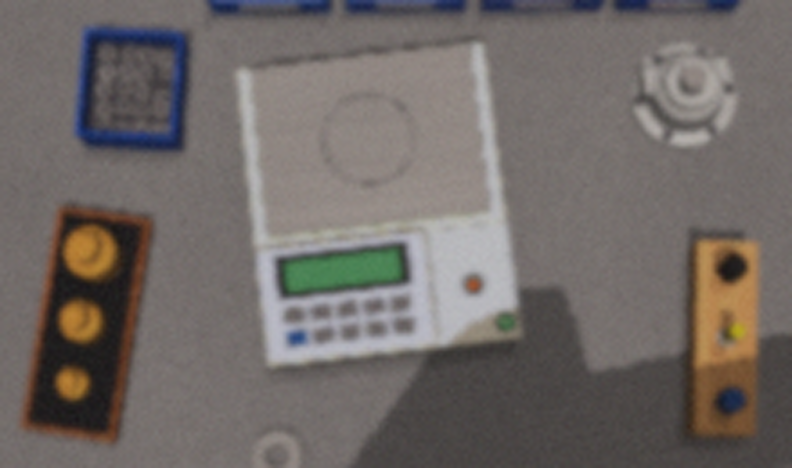

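View pics/sidec.png

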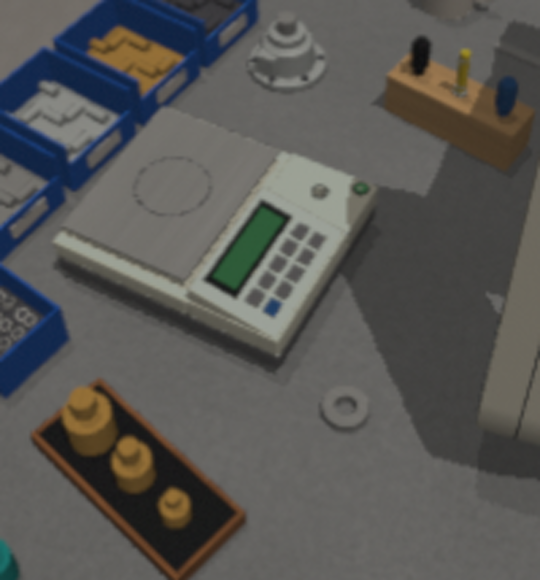

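Run:
```python
from h import *
T=lambda x,y:((x+.5)/3.6-.5+200,(y+.5)/3.6-.5+130)
S=lambda x,y:((x+.5)/2.7-.5+220,(y+.5)/2.7-.5+140)
print('knob top(82 mm)',tri(S(131,446),T(88,314)),atz('top',*T(88,314),.082),atz('side',*S(131,445),.082))
print('port',atz('top',*T(473,285),.063),atz('side',*S(319,190),.068))
print('ring',atz('top',*T(368,139),.086),atz('side',*S(172,186),.086))
print('stylus top',tri(S(464,51),T(738,331)),atz('top',*T(738,331),.135),atz('side',*S(464,51),.135))
print('case corners',[np.round(atz('top',*T(*p),.027)[:2],3) for p in((61,207),(154,215),(116,440),(24,428))])
print('block corners',[np.round(atz('top',*T(*p),.065)[:2],3) for p in((697,238),(759,238),(757,435),(693,435))])
print('case side', [np.round(atz('side',*S(*p),.027)[:2],3) for p in((99,381),(35,435),(178,575),(244,515))])
print('block side', [np.round(atz('side',*S(*p),.065)[:2],3) for p in((398,60),(388,83),(508,137),(531,112))])
```

```text
knob top(82 mm) (array([0.48889026, 0.32505238, 0.06480546]), np.float64(0.003492804796671006)) [0.48564244 0.32074897 0.082     ] [0.48358972 0.33067592 0.082     ]
port [ 0.51410646 -0.05534364  0.063     ] [ 0.52082518 -0.06001398  0.068     ]
ring [0.6563099  0.04685436 0.086     ] [0.66029587 0.04508439 0.086     ]
stylus top (array([ 0.46178614, -0.30194877,  0.13933311]), np.float64(0.004411050340922302)) [ 0.46013959 -0.30352035  0.135     ] [ 0.46578611 -0.30564403  0.135     ]
case corners [array([0.601, 0.361]), array([0.592, 0.266]), array([0.365, 0.301]), array([0.377, 0.394])]
block corners [array([ 0.559, -0.277]), array([ 0.559, -0.339]), array([ 0.364, -0.332]), array([ 0.365, -0.269])]
case side [array([0.587, 0.273]), array([0.599, 0.361]), array([0.381, 0.393]), array([0.365, 0.308])]
block side [array([ 0.562, -0.313]), array([ 0.55 , -0.267]), array([ 0.374, -0.268]), array([ 0.37 , -0.324])]
```

```bash
cat >> h.py <<'E'
from scipy.spatial.transform import Rotation as Ro
def go(p,yaw=None):
    s=telemetry.observe(); R=Ro.from_euler('xyz',s['ee_rot'],degrees=True)
    if yaw is None: yaw=s['ee_rot'][2]
    G=Ro.from_euler('xyz',[-90,0,yaw],degrees=True)
    sh=R.inv().apply(np.array(p)-s['tool_pos'])*1000
    print('t',round(s['clock'],2),'pos',np.round(s['tool_pos'],4),'rot',np.round(s['ee_rot'],2),'shift',np.round(sh,1),'turn',np.round((R.inv()*G).as_rotvec(degrees=True)/6,2),'F',np.round(s['force'],1),'open',round(s['opening']*1000,1))
E
python3 -c "
from h import *
go([.483,.331,.26],81.4)"
```

```text
t 1.1 pos [ 0.2302 -0.4995  0.2313] rot [-90.     0.   -65.26] shift [-648.5  -28.7  577.2] turn [ -0.   -24.44  -0.  ] F [ 0.5  0.4 -1.3] open 85.3
```

```bash
python3 -m pendant '[[85,-43,-10,38,0,-1.6,0],[85,-86,-20,77,0,-3.2,0],[85,-130,-30,115,0,-4.9,0],[85,-173,-30,154,0,-6.5,0],[85,-216,-30,192,0,-8.1,0]]'; python3 -c "
from h import *
go([.483,.331,.26],81.4)"
```

```text
clock: 1.72
tool_pos: [0.3143, -0.2213, 0.2615]
ee_rot: [-90.0, -0.1, -16.4]
force: [1.1, 0.0, -0.5]
opening: 0.0849
t 1.73 pos [ 0.3143 -0.2213  0.2615] rot [-9.002e+01 -5.000e-02 -1.638e+01] shift [  6.1   1.3 577.5] turn [ 1.00e-02 -1.63e+01  0.00e+00] F [ 1.1  0.  -0.5] open 84.9
```

```bash
python3 -m pendant '[[85,1,0,58,0,-1.6,0],[85,2,0,115,0,-3.2,0],[85,3,1,173,0,-4.9,0],[85,3,1,231,0,-6.5,0],[85,3,1,289,0,-8.1,0]]'; python3 -c "
from h import *
go([.483,.331,.26],81.4)"
```

```text
clock: 2.35
tool_pos: [0.4001, 0.055, 0.2606]
ee_rot: [-90.0, -0.0, 32.3]
force: [0.1, -0.8, 1.3]
opening: 0.085
t 2.35 pos [0.4001 0.055  0.2606] rot [-9.004e+01 -5.000e-02  3.226e+01] shift [217.4   0.6 189.2] turn [ 0.01 -8.19  0.  ] F [ 0.1 -0.8  1.3] open 85.0
```

```bash
python3 -m pendant '[[85,43,0,38,0,-1.6,0],[85,87,0,76,0,-3.2,0],[85,130,0,113,0,-4.9,0],[85,174,1,151,0,-6.5,0],[85,217,1,189,0,-8.2,0]]'
python3 - <<'E'
from h import *
for n in("side","top"): cv2.imwrite(f"pics/{n}1.png",vision.read_camera(n)[:,:,::-1])
crop('top','pics/top1.png',190,160,120,110,6,'pics/topc1.png')
crop('side','pics/side1.png',200,240,150,120,5,'pics/sidec1.png')
go([.483,.331,.11],81.4)
E
```

```text
clock: 2.98
tool_pos: [0.4843, 0.3303, 0.2592]
ee_rot: [-90.0, -0.0, 81.5]
force: [0.2, 0.1, 1.3]
opening: 0.085
t 3.08 pos [0.4847 0.3325 0.2575] rot [-89.92  -0.    81.62] shift [ -1.7 147.5   1.2] turn [-0.01  0.04  0.  ] F [-0.9 -0.1 -0.7] open 85.2
```

View pics/sidec1.png

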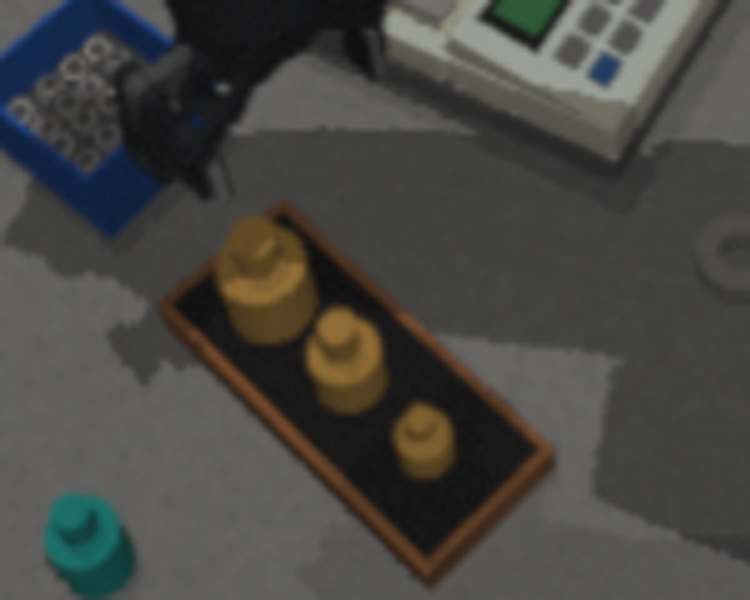

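View pics/top1.png

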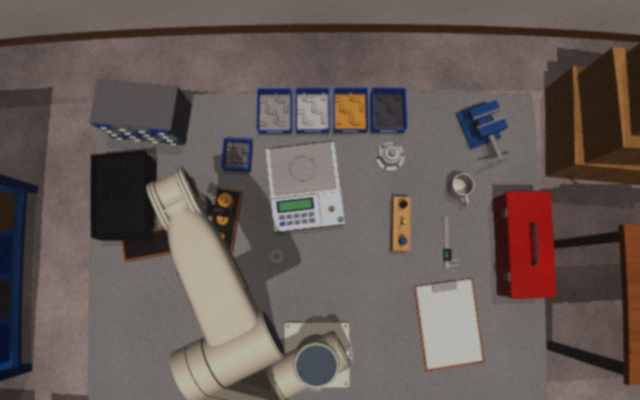

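```bash
python3 -m pendant '[[70,0,37,0,0,0,0],[60,-1,74,1,0,0,0],[60,-1,111,1,0,0,0],[60,-1,147,1,0,0,0],[60,-1,147,1,0,0,0]]'
cat >> h.py <<'E'
def overlay(n,src,x,y,w,h,k,out,circles):
    im=cv2.resize(cv2.imread(src)[y:y+h,x:x+w],None,fx=k,fy=k,interpolation=cv2.INTER_CUBIC)
    for (c,r) in circles:
        P=[proj(n,[c[0]+r*np.cos(a),c[1]+r*np.sin(a),c[2]]) for a in np.linspace(0,2*np.pi,40)]
        P=np.array([((u+.5-x)*k-.5,(v+.5-y)*k-.5) for u,v in P])
        cv2.polylines(im,[P.astype(int)],True,(0,255,0),1)
    cv2.imwrite(out,im)
E
python3 - <<'E'
from h import *
for n in("side","top"): cv2.imwrite(f"pics/{n}2.png",vision.read_camera(n)[:,:,::-1])
overlay('side','pics/side1.png',240,280,60,60,10,'pics/ov1.png',[([.483,.331,.082],.0105),([.483,.331,.054],.02)])
crop('side','pics/side2.png',200,240,150,120,5,'pics/sidec2.png')
go([.483,.331,.059],81.4)
E
```

```text
clock: 3.7
tool_pos: [0.4814, 0.3262, 0.1103]
ee_rot: [-89.8, 0.2, 81.1]
force: [0.8, -0.0, -0.2]
opening: 0.0597
t 3.8 pos [0.4833 0.3272 0.1134] rot [-9.003e+01 -2.000e-02  8.110e+01] shift [ 3.7 54.4  0.9] turn [ 0.01 -0.05  0.  ] F [-0.3  0.3 -0.1] open 60.1
```

View pics/ov1.png

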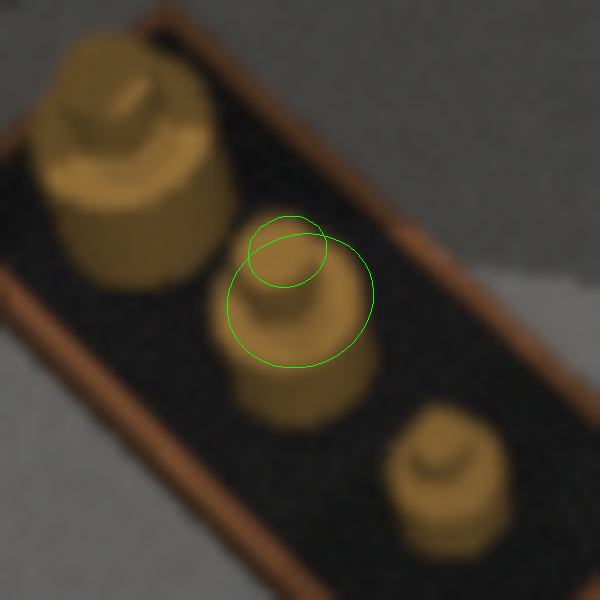

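View pics/sidec2.png

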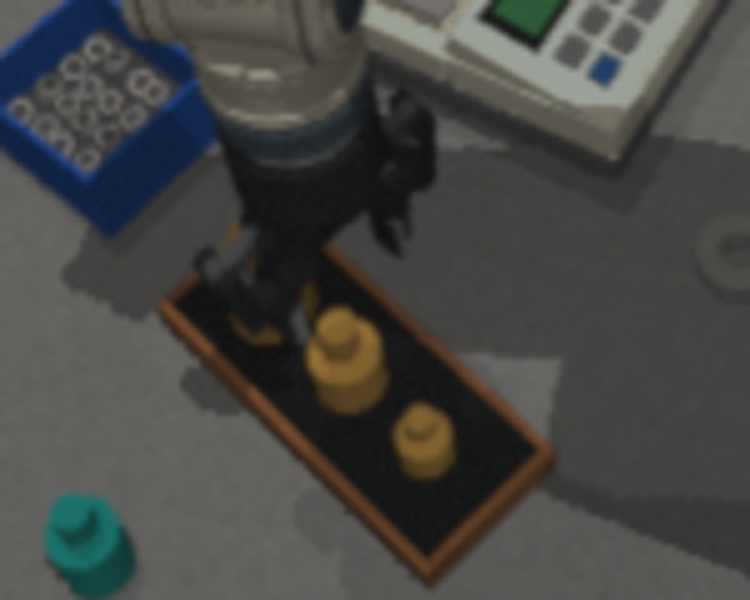

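Run:
```python
from h import *
L=[([.483,.331,.082],.0105),([.483,.331,.054],.02)]
overlay('top','pics/top0.png',195,180,50,75,8,'pics/ov2.png',L)
overlay('top','pics/top0.png',195,180,50,75,8,'pics/ov2b.png',[])
a=cv2.imread('pics/ov2.png');b=cv2.imread('pics/ov2b.png');cv2.imwrite('pics/ov3.png',np.hstack([a,b]))
c=atz('side',267.6,304.1,.082);print(c)
print(atz('side',280/10-.45+240-.05+.0,0,0.05)*0, atz('side',268.25,309.05,.054))
```

```text
[0.48568734 0.33068821 0.082     ]
[ 0. -0.  0.] [0.48702156 0.33192315 0.054     ]
```

View pics/ov3.png

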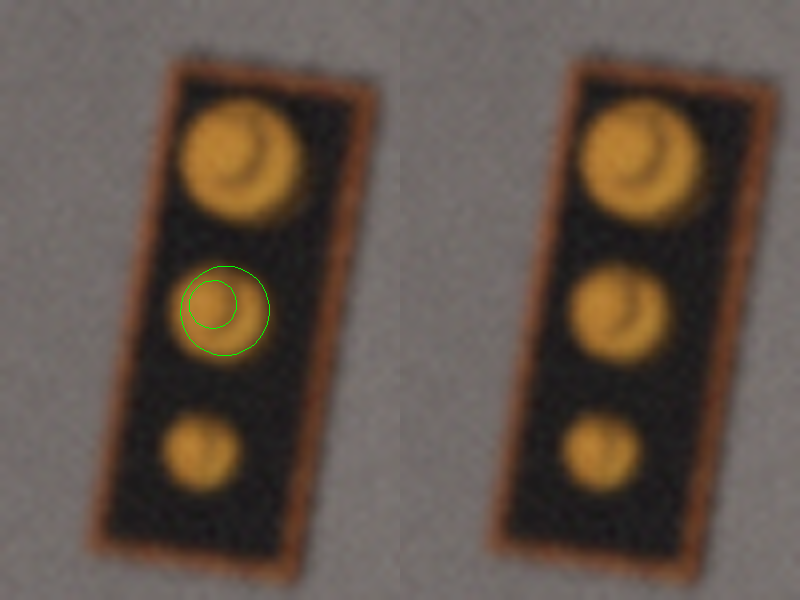

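```bash
cat >> h.py <<'E'
def avg(k=4):
    L=[]
    for _ in range(k):
        L.append(telemetry.observe()['tool_pos']); vision.read_camera('top')
    return np.mean(L,0),np.std(L,0)
E
python3 -c "
from h import *
print(avg(4)); go([.4845,.332,.059],81.4)"
```

```text
(array([0.48360396, 0.32749786, 0.11390053]), array([0.0002054 , 0.00015736, 0.00028258]))
t 4.0 pos [0.4836 0.3277 0.1139] rot [-9.012e+01 -8.000e-02  8.113e+01] shift [ 4.4 54.9 -0.1] turn [ 0.02 -0.05  0.01] F [ 0.2  0.3 -0.8] open 60.6
```

```bash
python3 -m pendant '[[60,4,14,0,0,0,0],[60,4,28,0,0,0,0],[60,4,42,0,0,0,0],[60,4,55,0,0,0,0],[60,4,55,0,0,0,0]]'
python3 - <<'E'
from h import *
print(avg(2)); go([.4845,.332,.059],81.4)
cv2.imwrite("pics/side3.png",vision.read_camera('side')[:,:,::-1])
crop('side','pics/side3.png',220,260,100,80,7,'pics/sidec3.png')
E
```

```text
clock: 4.62
tool_pos: [0.4829, 0.331, 0.0559]
ee_rot: [-89.9, 0.1, 81.1]
force: [0.6, -0.1, -0.6]
opening: 0.0599
(array([0.48307245, 0.331071  , 0.0562693 ]), array([0.00022149, 0.00010262, 0.00041914]))
t 4.72 pos [0.4836 0.3314 0.0573] rot [-89.99   0.    81.14] shift [ 0.8 -1.7 -0.8] turn [-0.   -0.04 -0.  ] F [-0.5 -0.4  0.2] open 60.3
```

View pics/sidec3.png

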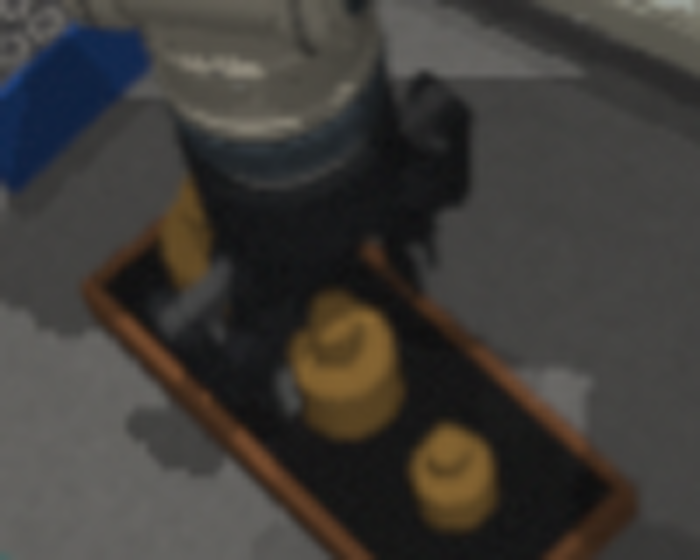

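The jaws straddle the weight: its knob is at (330,310) in the crop and a fingertip shows at (290,390). I'll close them.

```bash
python3 -m pendant '[[30,0,-1,0,0,0,0],[10,0,-1,0,0,0,0],[10,0,-1,0,0,0,0],[10,0,-1,0,0,0,0],[10,0,-1,0,0,0,0]]'
python3 - <<'E'
from h import *
go([.4845,.332,.059],81.4)
cv2.imwrite("pics/side4.png",vision.read_camera('side')[:,:,::-1])
crop('side','pics/side4.png',220,260,100,80,7,'pics/sidec4.png')
E
```

```text
clock: 5.4
tool_pos: [0.484, 0.3318, 0.0589]
ee_rot: [-90.1, -0.1, 81.2]
force: [-0.2, 2.8, 5.4]
opening: 0.0193
t 5.4 pos [0.484  0.3318 0.0589] rot [-9.006e+01 -7.000e-02  8.115e+01] shift [ 0.3 -0.1 -0.5] turn [ 0.01 -0.04  0.01] F [-0.2  2.8  5.4] open 19.3
```

View pics/sidec4.png

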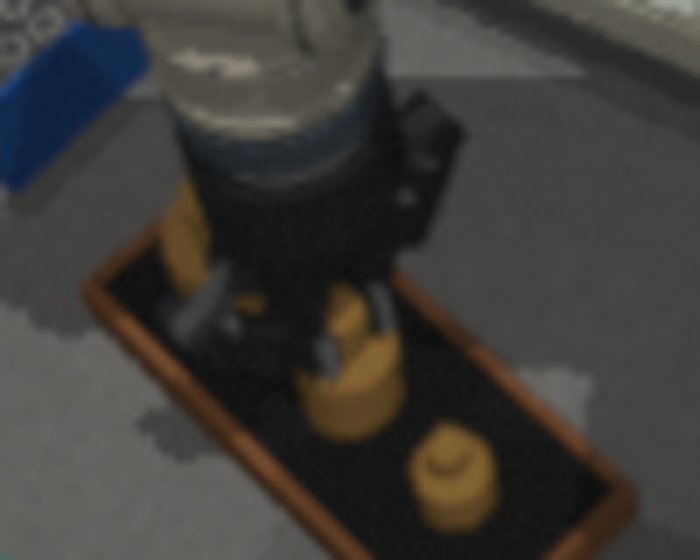

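The knob is held, with an opening of 19 mm. Next I'll lift straight up.

```bash
python3 -m pendant '[[10,0,-10,0,0,0,0],[10,0,-35,0,0,0,0],[10,0,-70,0,0,0,0],[10,0,-110,0,0,0,0],[10,0,-140,0,0,0,0]]'
python3 - <<'E'
from h import *
go([.658,.046,.2],None); print(telemetry.observe()['q'])
cv2.imwrite("pics/side5.png",vision.read_camera('side')[:,:,::-1])
E
```

```text
clock: 6.08
tool_pos: [0.4831, 0.3308, 0.1996]
ee_rot: [-90.0, 0.1, 81.1]
force: [1.3, 0.8, -5.6]
opening: 0.0187
t 6.08 pos [0.4831 0.3308 0.1996] rot [-8.997e+01  6.000e-02  8.113e+01] shift [-2.544e+02 -2.000e-01 -2.167e+02] turn [-0.   -0.   -0.01] F [ 1.3  0.8 -5.6] open 18.7
[ 2.62082677e+01  1.89166379e+01  2.47848698e+00  7.36209598e+01
 -3.75765008e-02  3.50787357e+01]
```

View pics/side5.png

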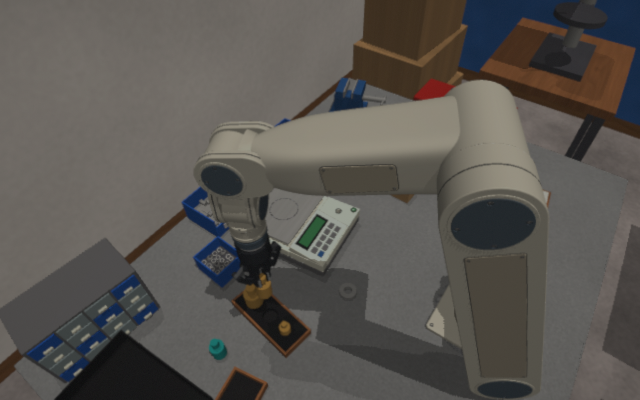

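The weight is in the jaws and clear of its pocket, with Fz -5.6 N. Next I'll carry it over the pan.

```bash
python3 -m pendant '[[10,-30,0,-26,0,0,0],[10,-72,0,-61,0,0,0],[10,-114,0,-97,0,0,0],[10,-156,0,-133,0,0,0],[10,-198,0,-169,0,0,0]]'; python3 -m pendant '[[10,-35,0,-30,0,0,0],[10,-50,0,-43,0,0,0],[10,-56,0,-48,0,0,0],[10,-56,0,-48,0,0,0]]';python3 - <<'E'
from h import *
print(avg(2));go([.658,.046,.145],None)
for n in("side","top"): cv2.imwrite(f"pics/{n}6.png",vision.read_camera(n)[:,:,::-1])
crop('side','pics/side6.png',220,120,150,120,5,'pics/sidec6.png')
E
```

```text
clock: 6.75
tool_pos: [0.62, 0.1077, 0.197]
ee_rot: [-89.9, 0.0, 81.1]
force: [1.3, 0.6, -4.6]
opening: 0.0187
clock: 7.25
tool_pos: [0.6583, 0.0474, 0.1978]
ee_rot: [-89.9, -0.0, 81.2]
force: [-0.1, -0.0, -4.8]
opening: 0.0188
(array([0.65824974, 0.04766557, 0.19794123]), array([6.87638457e-05, 2.46272313e-04, 1.45116258e-04]))
t 7.35 pos [0.6582 0.0482 0.1983] rot [-8.997e+01 -1.000e-02  8.121e+01] shift [-2.2 53.3 -0.2] turn [-0.  0.  0.] F [ 0.5 -0.7 -5.1] open 18.7
```

View pics/sidec6.png

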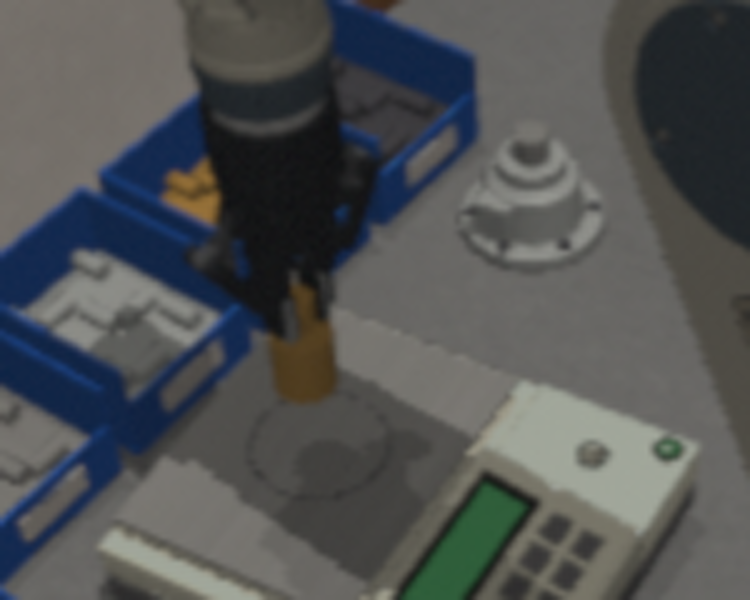

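```bash
python3 -m pendant '[[10,-1,15,0,0,0,0],[10,-2,32,0,0,0,0],[10,-2,46,0,0,0,0],[10,-2,53,0,0,0,0],[10,-2,56,0,0,0,0]]'
python3 - <<'E'
from h import *
print(avg(2));go([.658,.046,.135],None)
for n in("side",): cv2.imwrite(f"pics/{n}7.png",vision.read_camera(n)[:,:,::-1])
crop('side','pics/side7.png',220,120,150,120,5,'pics/sidec7.png')
E
```

```text
clock: 8.07
tool_pos: [0.6584, 0.045, 0.1418]
ee_rot: [-90.0, -0.0, 81.1]
force: [-0.2, -0.1, -4.0]
opening: 0.0188
(array([0.6584384 , 0.04502511, 0.1418215 ]), array([1.98032472e-05, 1.70403809e-05, 5.18832847e-06]))
t 8.18 pos [0.6586 0.045  0.1423] rot [-90.01   0.    81.14] shift [0.9 7.3 0.7] turn [ 0.  0. -0.] F [-0.5  1.7 -3.7] open 19.3
```

View pics/sidec7.png

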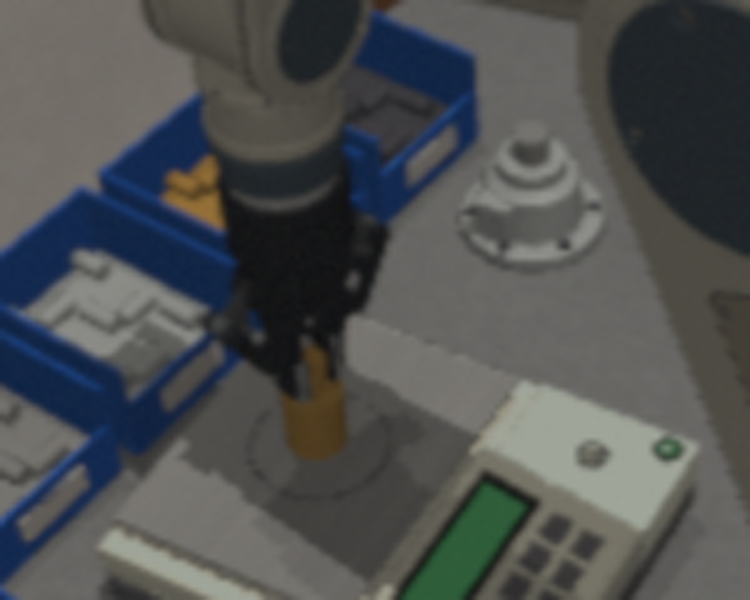

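```bash
python3 -m pendant '[[10,0,2,0,0,0,0],[10,0,4,0,0,0,0],[10,0,5,0,0,0,0],[10,0,5,0,0,0,0]]'; python3 -m pendant '[[10,0,1,0,0,0,0],[10,0,1,0,0,0,0]]'
```

```text
clock: 8.72
tool_pos: [0.6585, 0.0449, 0.1372]
ee_rot: [-90.0, 0.0, 81.1]
force: [0.7, -1.0, -4.8]
opening: 0.0182
clock: 8.98
tool_pos: [0.6585, 0.045, 0.1362]
ee_rot: [-90.0, 0.0, 81.1]
force: [-0.5, 0.1, -5.1]
opening: 0.0189
```

```bash
python3 -m pendant '[[10,0,1,0,0,0,0],[10,0,1,0,0,0,0]]'; python3 -m pendant '[[10,0,1,0,0,0,0],[10,0,1,0,0,0,0]]'
```

```text
clock: 9.22
tool_pos: [0.6584, 0.045, 0.1352]
ee_rot: [-90.0, 0.0, 81.1]
force: [0.2, -0.1, -4.9]
opening: 0.0186
clock: 9.48
tool_pos: [0.6587, 0.045, 0.1349]
ee_rot: [-90.1, -0.0, 81.1]
force: [-0.7, -0.0, 0.9]
opening: 0.0188
```

The pan now carries the weight (Fz rose from -4.9 to +0.9 N), so I'll release it.

```bash
python3 -m pendant '[[22,0,0,0,0,0,0],[30,0,0,0,0,0,0],[50,0,0,0,0,0,0],[60,0,0,0,0,0,0]]'; python3 -m pendant '[[60,0,-15,0,0,0,0],[60,0,-40,0,0,0,0],[60,0,-80,0,0,0,0],[60,0,-120,0,0,0,0]]'
python3 - <<'E'
from h import *
for n in("side",): cv2.imwrite(f"pics/{n}8.png",vision.read_camera(n)[:,:,::-1])
crop('side','pics/side8.png',220,120,150,120,5,'pics/sidec8.png')
go([.46,-.304,.25],90); go([.46,-.304,.25],-90); print(telemetry.observe()['q'])
E
```

```text
clock: 9.98
tool_pos: [0.6585, 0.0449, 0.1343]
ee_rot: [-90.0, 0.0, 81.1]
force: [-0.3, 0.3, 0.6]
opening: 0.0601
clock: 10.48
tool_pos: [0.6583, 0.045, 0.2567]
ee_rot: [-90.0, -0.0, 81.1]
force: [1.2, -0.3, 0.5]
opening: 0.06
t 10.53 pos [0.6594 0.0449 0.2625] rot [-9.047e+01 -4.000e-02  8.114e+01] shift [-375.4   11.1  143.4] turn [ 0.08 -1.48  0.  ] F [-2.3 -0.2  2.8] open 60.1
t 10.53 pos [0.6594 0.0449 0.2625] rot [-9.047e+01 -4.000e-02  8.114e+01] shift [-375.4   11.1  143.4] turn [-0.   28.52  0.12] F [-2.3 -0.2  2.8] open 60.1
[-3.37217668e+00  2.56412591e+01  2.20472531e+01  8.59380842e+01
 -2.80052271e-03  5.48686699e+00]
```

View pics/sidec8.png

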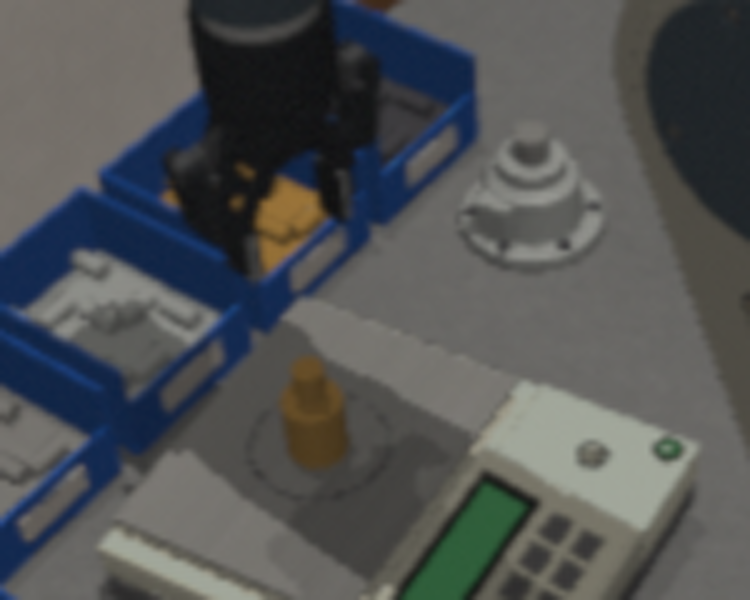

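The weight stands upright inside the ring, at (317,420) in the crop. Next I'll move above the stylus.

```bash
python3 -m pendant '[[60,-30,0,12,0,-0.3,0],[60,-75,2,29,0,-0.6,0],[60,-131,4,50,0,-0.9,0],[60,-188,6,72,0,-1.2,0],[60,-244,8,93,0,-1.5,0]]'; python3 -m pendant '[[60,-54,0,12,0,0,0],[60,-98,0,28,0,0,0],[60,-120,0,36,0,0,0],[60,-120,0,36,0,0,0]]'
python3 - <<'E'
from h import *
print(avg(2))
go([.461,-.304,.14],90); 
for n in("side",): cv2.imwrite(f"pics/{n}9.png",vision.read_camera(n)[:,:,::-1])
overlay('side','pics/side9.png',350,130,80,75,8,'pics/sidec9.png',[([.461,-.304,.135],.007),([.461,-.304,.069],.01)])
go([.461,-.304,.14],90);
E
```

```text
clock: 11.15
tool_pos: [0.528, -0.1832, 0.2473]
ee_rot: [-90.1, 0.0, 90.2]
force: [1.5, -0.4, 0.1]
opening: 0.06
clock: 11.65
tool_pos: [0.4927, -0.3035, 0.2469]
ee_rot: [-90.0, 0.0, 90.0]
force: [0.1, 0.4, -0.4]
opening: 0.06
(array([ 0.49291464, -0.30293691,  0.24688796]), array([1.90377301e-04, 5.24599430e-04, 2.57973272e-06]))
t 11.75 pos [ 0.4934 -0.3017  0.2469] rot [-9.003e+01  1.000e-02  9.012e+01] shift [ -2.3 106.8  32.4] turn [ 0.01  0.02 -0.  ] F [1.  0.6 0.4] open 59.7
t 11.8 pos [ 0.4936 -0.3012  0.2468] rot [-9.003e+01  1.000e-02  9.016e+01] shift [ -2.7 106.8  32.6] turn [ 0.01  0.03 -0.  ] F [-0.4 -0.6 -1.1] open 60.2
```

View pics/sidec9.png

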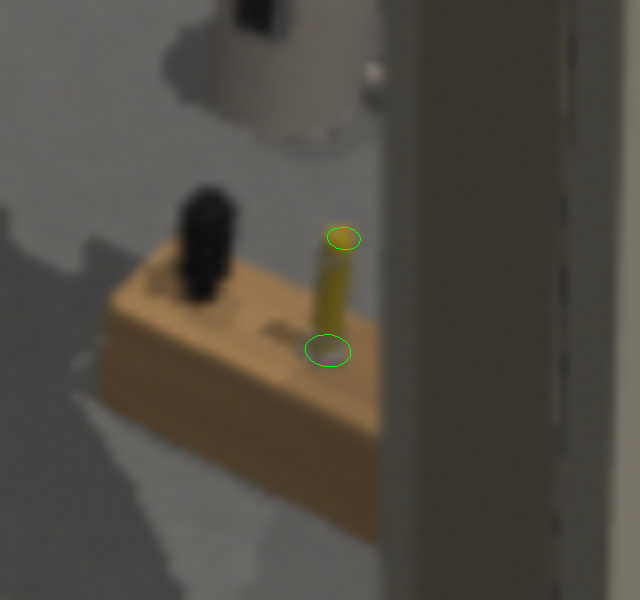

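Run:
```python
from h import *
S=lambda x,y:((x+.5)/8-.5+350,(y+.5)/8-.5+130)
print(atz('side',*S(338,233),.135),atz('side',*S(325,344),.069))
L=[([.461,-.304,.135],.007),([.461,-.304,.069],.01)]
overlay('top','pics/top1.png',385,185,35,75,8,'pics/a.png',L);overlay('top','pics/top1.png',385,185,35,75,8,'pics/b.png',[])
cv2.imwrite('pics/ov4.png',np.hstack([cv2.imread('pics/a.png'),cv2.imread('pics/b.png')]))
```

```text
[ 0.46473492 -0.30566119  0.135     ] [ 0.46412409 -0.30692116  0.069     ]
```

View pics/ov4.png

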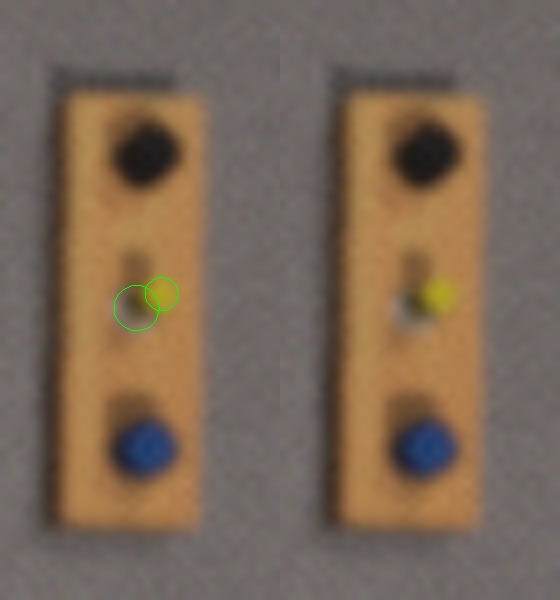

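```bash
python3 -m pendant '[[60,-3,20,25,0,0,0],[60,-3,50,31,0,0,0],[60,-3,80,31,0,0,0],[60,-3,100,31,0,0,0],[60,-3,100,31,0,0,0]]'
python3 - <<'E'
from h import *
print(avg(2));go([.4625,-.3047,.085],90); 
for n in("side",): cv2.imwrite(f"pics/{n}10.png",vision.read_camera(n)[:,:,::-1])
crop('side','pics/side10.png',350,110,100,90,7,'pics/sidec10.png')
E
```

```text
clock: 12.42
tool_pos: [0.4622, -0.3035, 0.1455]
ee_rot: [-89.9, -0.1, 90.2]
force: [-0.5, -0.3, 0.2]
opening: 0.0602
(array([ 0.46246032, -0.30375866,  0.14603141]), array([0.00021637, 0.00030073, 0.00054071]))
t 12.53 pos [ 0.4629 -0.3045  0.1472] rot [-9.004e+01  3.000e-02  9.020e+01] shift [-0.2 62.2  0.5] turn [ 0.01  0.03 -0.  ] F [ 0.5  0.1 -0.2] open 60.0
```

View pics/sidec10.png

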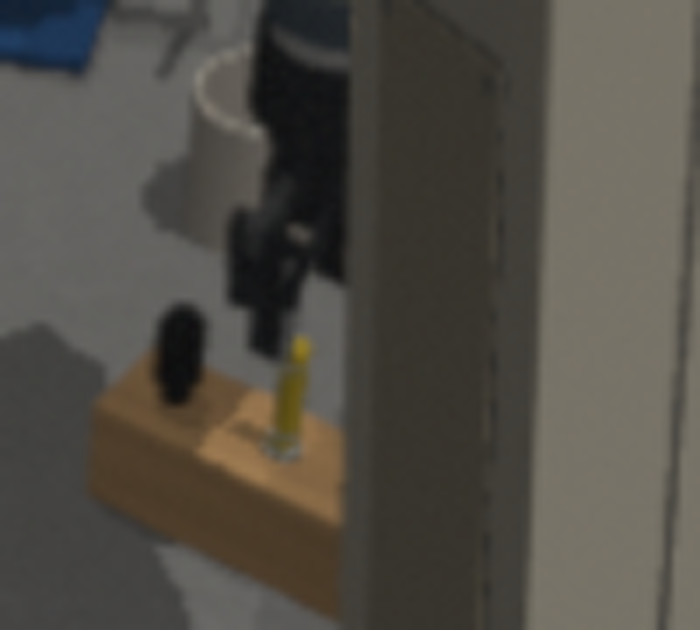

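```bash
python3 -m pendant '[[60,0,20,0,0,0,0],[60,0,40,0,0,0,0],[60,0,55,0,0,0,0],[60,0,61,0,0,0,0],[60,0,61,0,0,0,0]]'
python3 - <<'E'
from h import *
go([.4625,-.3047,.085],90); 
for n in("side",): cv2.imwrite(f"pics/{n}11.png",vision.read_camera(n)[:,:,::-1])
crop('side','pics/side11.png',350,110,100,90,7,'pics/sidec11.png')
E
```

```text
clock: 13.2
tool_pos: [0.4624, -0.305, 0.0854]
ee_rot: [-90.0, 0.0, 90.1]
force: [-0.2, 0.5, 0.1]
opening: 0.0601
t 13.2 pos [ 0.4624 -0.305   0.0854] rot [-90.     0.    90.14] shift [ 0.3  0.4 -0.1] turn [-0.    0.02 -0.  ] F [-0.2  0.5  0.1] open 60.1
```

View pics/sidec11.png

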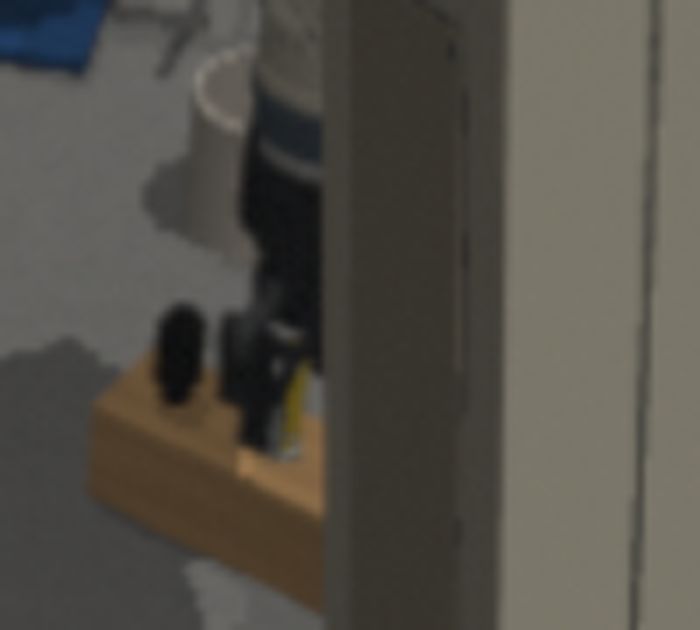

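The stylus, at (295,410), stands between the fingers, so I'll close.

```bash
python3 -m pendant '[[30,0,0,0,0,0,0],[15,0,0,0,0,0,0],[3,0,0,0,0,0,0],[3,0,0,0,0,0,0],[3,0,0,0,0,0,0]]'; python3 -m pendant '[[3,0,-5,0,0,0,0],[3,0,-20,0,0,0,0],[3,0,-50,0,0,0,0],[3,0,-85,0,0,0,0],[3,0,-115,0,0,0,0]]';python3 - <<'E'
from h import *
go([.515,-.057,.18],90); 
for n in("side",): cv2.imwrite(f"pics/{n}12.png",vision.read_camera(n)[:,:,::-1])
crop('side','pics/side12.png',350,90,100,90,7,'pics/sidec12.png')
E
```

```text
clock: 13.88
tool_pos: [0.4624, -0.3051, 0.0856]
ee_rot: [-90.0, 0.0, 90.1]
force: [-0.1, 0.5, 4.8]
opening: 0.0125
clock: 14.5
tool_pos: [0.4624, -0.305, 0.2026]
ee_rot: [-90.1, 0.0, 90.1]
force: [-0.1, 0.7, -0.5]
opening: 0.0125
t 14.5 pos [ 0.4624 -0.305   0.2026] rot [-9.005e+01  5.000e-02  9.014e+01] shift [247.9  22.4 -53.2] turn [ 0.01  0.02 -0.01] F [-0.1  0.7 -0.5] open 12.5
```

View pics/sidec12.png

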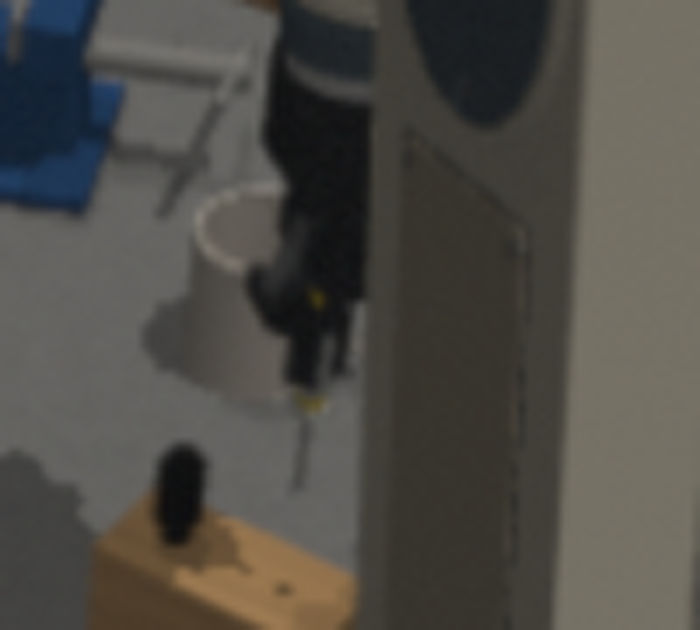

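The stylus is held with its rod hanging straight; the tip is at (296,490) in the crop. Next I'll carry it to above the port.

```bash
python3 -m pendant '[[3,35,0,-8,0,0,0],[3,90,0,-20,0,0,0],[3,145,0,-32,0,0,0],[3,200,0,-44,0,0,0],[3,235,0,-51,0,0,0]]'; python3 -m pendant '[[3,13,5,-2,0,0,0],[3,13,18,-2,0,0,0],[3,13,22,-2,0,0,0],[3,13,22,-2,0,0,0]]';python3 - <<'E'
from h import *
print(avg(2)); go([.515,-.057,.165],90); 
for n in("side","top"): cv2.imwrite(f"pics/{n}13.png",vision.read_camera(n)[:,:,::-1])
crop('side','pics/side13.png',300,150,80,75,8,'pics/sidec13.png')
print(proj('side',[.515,-.057,.104]),proj('side',[.515,-.057,.07]))
E
```

```text
clock: 15.18
tool_pos: [0.5129, -0.0675, 0.2012]
ee_rot: [-90.1, 0.0, 90.2]
force: [0.6, 0.3, -0.2]
opening: 0.0121
clock: 15.68
tool_pos: [0.5143, -0.0579, 0.1777]
ee_rot: [-89.9, -0.0, 90.0]
force: [0.2, 0.2, -0.9]
opening: 0.0128
(array([ 0.51444947, -0.05784645,  0.17788496]), array([9.96602090e-05, 1.16036701e-05, 1.93456171e-04]))
t 15.78 pos [ 0.5147 -0.0577  0.1783] rot [-90.     0.    90.06] shift [ 0.7 13.3 -0.3] turn [-0.    0.01 -0.  ] F [-0.2  0.1 -0.8] open 12.5
[338.89165249 204.01307775] [338.8199552  211.00331814]
```

View pics/sidec13.png

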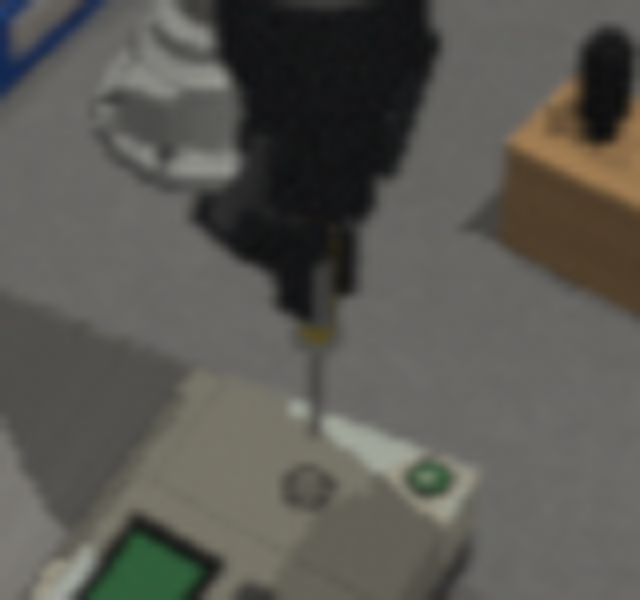

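View pics/top13.png

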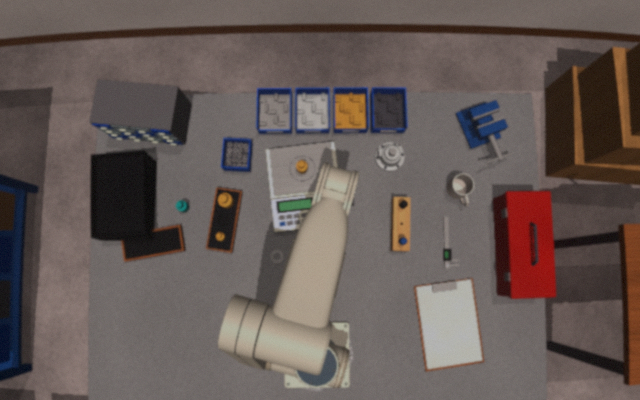

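Run:
```python
from h import *
P=lambda x,y:np.array([(x+.5)/8-.5+300,(y+.5)/8-.5+150])
tip=P(316,434);pred=proj('side',[.5147,-.0577,.1027]);print(tip,pred)
b=tip-pred
for port in [P(308,488)]:
  print(atz('side',*port,.07),atz('side',*(port-b),.07),atz('side',*(port-[b[0],0]),.07))
T=lambda x,y:((x+.5)/3.6-.5+200,(y+.5)/3.6-.5+130)
print(atz('top',*T(473,285),.056))
overlay('top','pics/top1.png',310,190,45,45,13,'pics/ov5.png',[([.516,-.0565,.056],.0055),([.516,-.0565,.070],.007)])
overlay('side','pics/side13.png',320,190,40,40,15,'pics/ov6.png',[([.516,-.0565,.070],.007),([.516,-.0565,.070],.010)])
```

```text
[339.0625 203.8125] [339.09019553 204.18780192]
[ 0.51806607 -0.05719423  0.07      ] [ 0.51710677 -0.05591626  0.07      ] [ 0.5179919  -0.05724419  0.07      ]
[ 0.51493455 -0.05550433  0.056     ]
```

View pics/ov5.png

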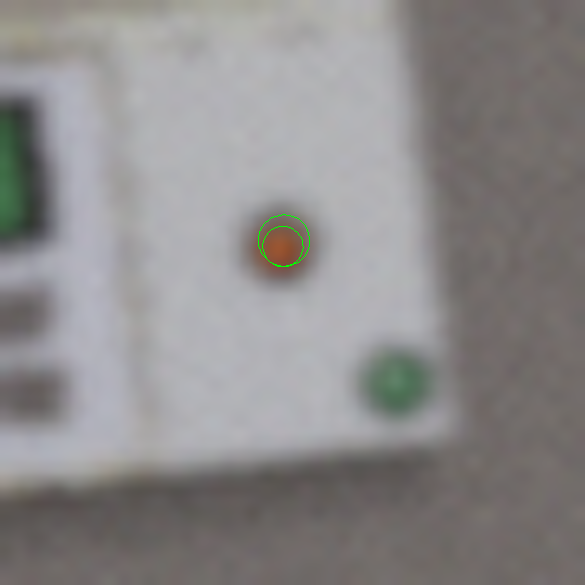

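View pics/ov6.png

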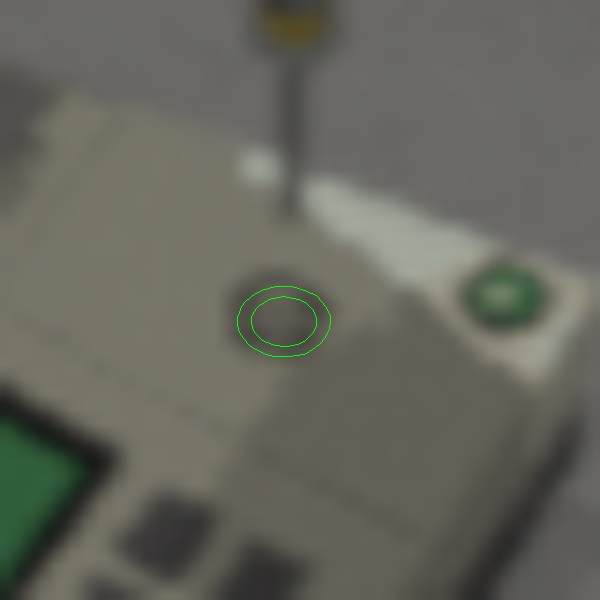

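```bash
python3 -m pendant '[[3,1,8,-1,0,0,0],[3,1.2,18,-2,0,0,0],[3,1.2,26,-2,0,0,0],[3,1.2,26,-2,0,0,0]]';python3 - <<'E'
from h import *
go([.517,-.0565,.145],90); 
for n in("side","top"): cv2.imwrite(f"pics/{n}14.png",vision.read_camera(n)[:,:,::-1])
crop('side','pics/side14.png',310,180,50,45,13,'pics/sidec14.png')
go([.517,-.0565,.145],90); 
E
```

```text
clock: 16.38
tool_pos: [0.5163, -0.0555, 0.1513]
ee_rot: [-89.9, -0.0, 90.1]
force: [-0.6, 0.5, -0.4]
opening: 0.0125
t 16.38 pos [ 0.5163 -0.0555  0.1513] rot [-8.991e+01 -3.000e-02  9.015e+01] shift [-1.1  6.3 -0.8] turn [-0.02  0.02  0.  ] F [-0.6  0.5 -0.4] open 12.5
t 16.48 pos [ 0.5167 -0.0556  0.1522] rot [-89.99  -0.    90.15] shift [-0.9  7.2 -0.3] turn [-0.    0.02  0.  ] F [-0.1 -1.3 -0.5] open 12.4
```

View pics/sidec14.png

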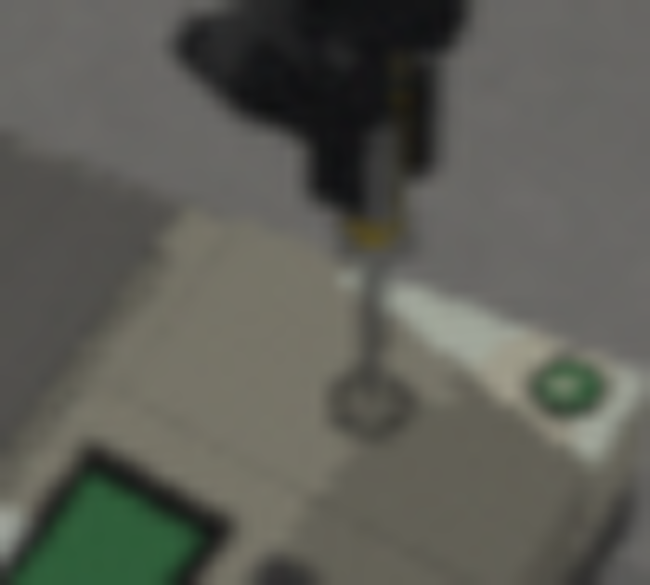

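The tip points at the centre of the rim, (371,400). Descending.

```bash
python3 -m pendant '[[3,0,4,0,0,0,0],[3,0,8,0,0,0,0],[3,0,12,0,0,0,0],[3,0,15,0,0,0,0],[3,0,17,0,0,0,0]]'; python3 -m pendant '[[3,0,1.5,0,0,0,0],[3,0,3,0,0,0,0],[3,0,3,0,0,0,0]]';python3 - <<'E'
from h import *
go([.517,-.0565,.1266],90); 
for n in("side",): cv2.imwrite(f"pics/{n}15.png",vision.read_camera(n)[:,:,::-1])
crop('side','pics/side15.png',310,180,50,45,13,'pics/sidec15.png')
go([.517,-.0565,.1266],90); 
E
```

```text
clock: 17.1
tool_pos: [0.5167, -0.0556, 0.135]
ee_rot: [-90.0, -0.0, 90.1]
force: [1.0, 0.1, -0.6]
opening: 0.0123
clock: 17.48
tool_pos: [0.5167, -0.0556, 0.1322]
ee_rot: [-90.0, -0.0, 90.1]
force: [0.4, -0.0, -1.3]
opening: 0.0127
t 17.48 pos [ 0.5167 -0.0556  0.1322] rot [-89.99  -0.    90.14] shift [-0.9  5.6 -0.3] turn [-0.    0.02  0.  ] F [ 0.4 -0.  -1.3] open 12.7
t 17.52 pos [ 0.5167 -0.0556  0.1323] rot [-90.    -0.    90.14] shift [-0.9  5.7 -0.3] turn [0.   0.02 0.  ] F [ 0.8 -0.  -0.3] open 12.5
```

View pics/sidec15.png

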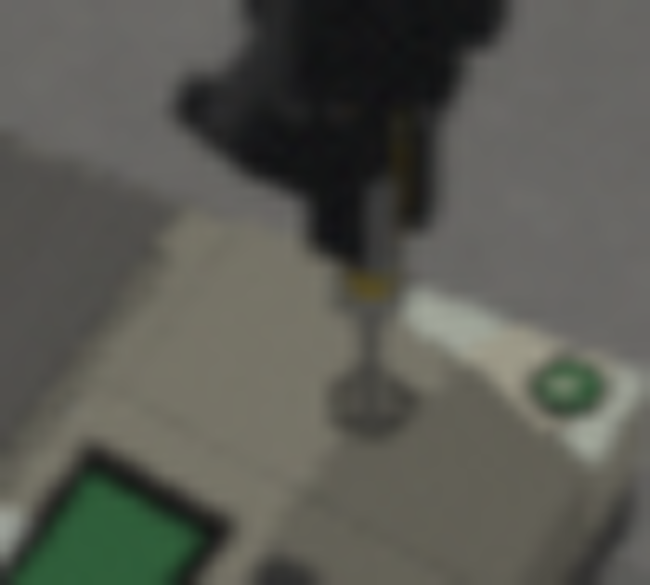

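The tip is inside the port without touching anything (|F| about 1 N). Now I'll press in small steps and watch Fz.

```bash
for i in 1 2; do python3 -m pendant '[[3,0,1,0,0,0,0],[3,0,1,0,0,0,0]]'|egrep 'pos|force'; done;  python3 -m pendant '[[3,0,2,0,0,0,0],[3,0,2,0,0,0,0]]'|egrep 'pos|force'
```

```text
tool_pos: [0.5168, -0.0556, 0.1313]
force: [-0.2, 0.4, -0.2]
tool_pos: [0.5168, -0.0557, 0.1304]
force: [0.8, 0.5, 1.6]
tool_pos: [0.5169, -0.0557, 0.1284]
force: [0.2, -0.8, 4.3]
```

```bash
python3 -m pendant '[[3,0,1.5,0,0,0,0],[3,0,1.5,0,0,0,0]]'|egrep 'pos|force';  python3 -m pendant '[[3,0,1.5,0,0,0,0],[3,0,1.5,0,0,0,0]]'|egrep 'pos|force';python3 -m pendant '[[3,0,1,0,0,0,0],[3,0,1,0,0,0,0]]'|egrep 'pos|force|op'
```

```text
tool_pos: [0.5169, -0.0557, 0.1269]
force: [-0.0, 0.0, 4.7]
tool_pos: [0.517, -0.0557, 0.1257]
force: [-0.1, -0.1, 7.6]
tool_pos: [0.5172, -0.0557, 0.1253]
force: [-1.8, 1.4, 13.9]
opening: 0.0126
```

The force jumped from 7.6 to 13.9 N over 0.4 mm, so the button is on its stop. I'll add a little more push for margin, hold, and check.

```bash
python3 -m pendant '[[3,0,1,0,0,0,0],[3,0,1,0,0,0,0],[3,0,1,0,0,0,0],[3,0,1,0,0,0,0]]';python3 - <<'E'
from h import *
for n in("side","top"): cv2.imwrite(f"pics/{n}16.png",vision.read_camera(n)[:,:,::-1])
crop('side','pics/side16.png',230,130,150,115,5,'pics/sidec16.png')
for _ in range(4): vision.read_camera('top'); go([.517,-.0565,.1266],90)
E
```

```text
clock: 19.52
tool_pos: [0.5175, -0.0558, 0.125]
ee_rot: [-90.2, 0.0, 90.1]
force: [-2.5, 0.6, 20.1]
opening: 0.0127
t 19.68 pos [ 0.5175 -0.0558  0.1251] rot [-9.017e+01  4.000e-02  9.014e+01] shift [-0.7 -1.5  0.5] turn [ 0.03  0.02 -0.01] F [-2.7  1.2 19.3] open 12.6
t 19.73 pos [ 0.5175 -0.0558  0.125 ] rot [-9.017e+01  4.000e-02  9.015e+01] shift [-0.7 -1.6  0.5] turn [ 0.03  0.02 -0.01] F [-2.2  0.9 19.4] open 12.5
t 19.77 pos [ 0.5175 -0.0558  0.1251] rot [-9.017e+01  4.000e-02  9.015e+01] shift [-0.7 -1.5  0.5] turn [ 0.03  0.02 -0.01] F [-2.8  0.9 19.1] open 12.5
t 19.82 pos [ 0.5175 -0.0558  0.125 ] rot [-9.017e+01  4.000e-02  9.014e+01] shift [-0.7 -1.6  0.5] turn [ 0.03  0.02 -0.01] F [-3.   0.2 18.9] open 12.5
```

View pics/sidec16.png

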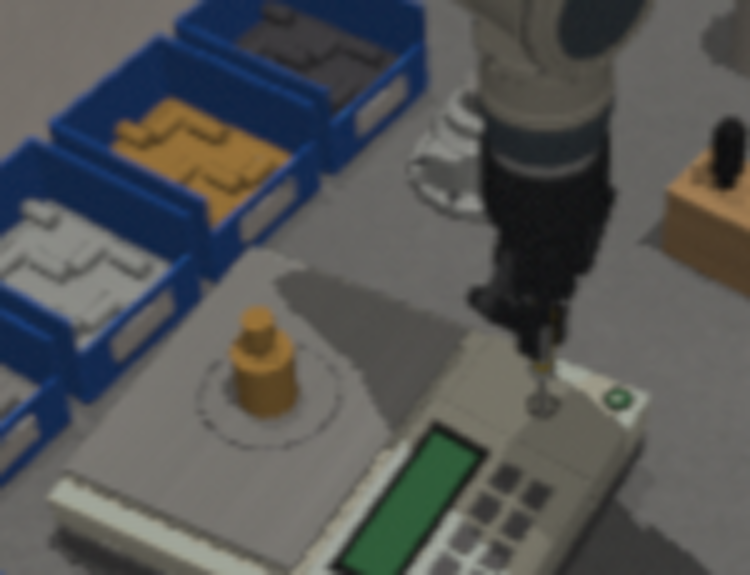

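View pics/top16.png

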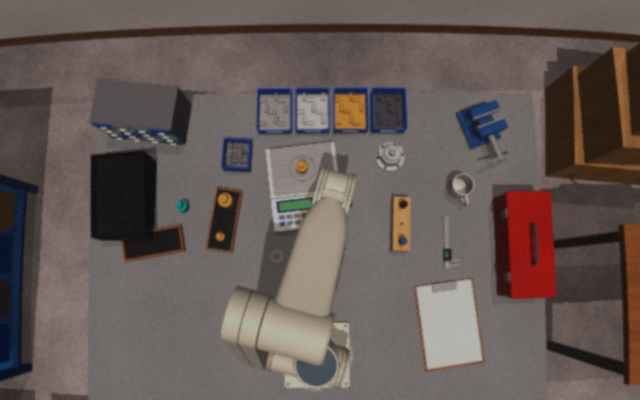

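The weight stands upright in the ring and the other items are in place. The press is steady at about 19 N, so I'm handing in.

```bash
python3 -c "
from rig import ticket
print(ticket.sign_off())"
```

```text
the job is handed in; nothing more can be done
None
```

The job is handed in at about 20 s of robot time: the 500 g weight is on the pan, and the stylus is still gripped and holding the calibration button down.

- **Weight:** I lifted it by its knob and lowered it until the pan carried it (Fz went from about -5 N to +1 N). Then I let go. The last pictures show it upright inside the ring.
- **Stylus and button:** I took the yellow-handled stylus from the middle hole and entered the port without touching the rim. The push rose from about 2 N to 7.6 N over about 5 mm, then jumped to about 14 N over the next 0.4 mm. That matches the spring followed by the stop. I finished at a steady 19 N with the opening unchanged, so there was no sign of slip.
- **Everything else:** the other weights, both screwdrivers and the other bench items look unmoved in the last pictures.
- **Checks that disagreed or were missing:** the two cameras differed by 2–5 mm, so I aimed between them and placed the tip over the port using the side view. The top camera could not see the port at the end because the arm covered it. That the button is fully down therefore rests on the force and travel readings, not on a picture.

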